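# Fit a cover plate over the studs of a check fixture by feel

## Task

Check the hole pattern of the green cover plate: lift it by its black grip, lay it on the two brass studs of the blue check fixture and slide it about under light pressure until its holes drop over the studs, then leave it lying flat and fully home on the fixture's steel top. Work gently, pressing plate against fixture with no more than about 20 N, and leave the loupe, the blue-capped vial and the larger brass weight where they stand.

Things in the scene. Friction and masses are not known exactly. Their poses are not given: they have to be found in the camera images.
- cover_plate: Loose green-painted metal plate, 84 (its x) x 140 (its y) x 5 mm, 0.28 to 0.45 kg, flat on the table; origin at the centre of its underside, z up. Two holes go through it at x = 0, y = +35 and -35 mm, each 13 mm wide along x and 10 mm along y. The same when turned half a turn. Fully home its origin is 42 mm above the fixture's, its y along the fixture's y, studs showing in both holes.
- plate_grip (a point): Centre of the plate's black grip bar, 34 mm above the middle of the plate's underside: flat sides 16 mm apart (plate y), 56 mm long (plate x), 18 mm high, on two round posts of 10 mm at plate x = +-20 mm, with 20 mm free between bar and plate. Axes as the plate's.
- stud_fixture: Check fixture fixed to the table, blue foot 116 (its x) x 200 (its y) mm, flat steel top 100 x 180 mm; origin at the centre of its underside, z up. Two brass studs, 8 mm thick with tips bevelled 1 mm, 70 mm apart along its y at x = 0, stand through two slots, 10 mm proud of the steel top. They stand on one bar, set and held along the slots against side pushes up to 30 N.
- fixture_top (a point): Middle of the steel top, 42 mm above the table; axes as the fixture's. The middle of the stud pair lies anywhere from -16 to +16 mm from here along y: not measured, to be seen or felt. The studs are sprung: pressed, they sink together up to 6 mm (4.5 N at first, 10.5 N at the bottom), then stop hard, still 4 mm proud; when the holes meet them they spring up through.
- loupe: Black eye loupe, 38 mm across, 30 mm high, standing loose; origin at the centre of its underside. To be left alone.
- vial1: White vial with a blue cap, 26 mm across, 52 mm high, standing loose; origin at the centre of its underside. To be left alone.
- weight_200: Larger of the two brass weights, 29 mm across, 30 mm high, standing loose; origin at the centre of its underside. To be left alone.
There are look-alikes about, which are no part of the job. Several things have the shape of the cover_plate; the one meant has the colours described above.

How it is judged:
On the way:
1. the plate is lifted clear of the table, its underside more than 55 mm up (height (world z) of cover_plate above 0.055 m), for 0.1 s.
At the end, for the whole second after the job is handed in: The plate lies fully home over both studs: underside within 1.8 mm of the fixture's steel top, tilted less than 0.03 rad, its centre within 22 mm of the fixture's centre seen from above, its y along the fixture's y within 0.15 rad, released and at rest (z of cover_plate in the frame of stud_fixture between 0.04 and 0.0438 m and horizontal distance between cover_plate and stud_fixture below 0.022 m and angle between cover_plate's own z axis and vertical below 0.03 rad and angle between the y axis of cover_plate and the y axis of stud_fixture, either way round below 0.15 rad and linear speed of cover_plate below 0.01 m/s); the robot touches nothing.
It fails at once if plate and fixture are pressed together with more than 40 N (contact force between cover_plate and stud_fixture above 40 N).
It fails at once if the loupe is moved by more than 15 mm (distance of loupe from where it was at the start of the episode above 0.015 m).
It fails at once if the vial is moved by more than 15 mm or tipped (distance of vial1 from where it was at the start of the episode above 0.015 m or angle between vial1's own z axis and vertical above 0.3 rad).
It fails at once if the larger weight is moved by more than 15 mm (distance of weight_200 from where it was at the start of the episode above 0.015 m).
It also fails if it takes over 64 s, if anything falls off the work surface, if the arm or the gripper's body presses on something with over 40 N, if the wrist force passes 120 N, or if a joint passes its speed limit or range.

## Robot

A 6-joint arm with a two-finger parallel gripper is mounted at the origin on a cart in front of the work surface, level with it; the furniture and walls round the work are solid. World frame = base frame: x ahead of the robot, y to its left, z up, the work surface at z = 0. Lengths are in m, angles in rad, forces in N, time in s.
With the tool pointing down it reaches from about 0.25 to 0.775 m from the base axis. Payload 4 kg.
Tool frame: the origin (TCP) lies between the finger pads; the fingertips stand 25 mm ahead of it and the grasp point (between the pads) lies 6 mm ahead of it (robot.tip_reach is the distance from the TCP to the fingertips, in m); z points along the fingers, y is the line along which they close (so a half turn about z gives the same grasp; the last joint's range is limited). The gripper opens to 94 mm and grips with 3 to 60 N. Pads are 16 mm wide; open, the fingers measure 119 mm over their backs; the gripper's body (75 mm by 177 mm) begins 78 mm behind the grasp point.
Start: joints at [1.221, 0.087, 1.371, -0, 1.684, -0.103], TCP at [0.134, 0.533, 0.231] pointing down, gripper open.
Joint ranges: [-3.1, 3.1], [-0.76, 2.03], [0.27, 2.55], [-1.08, 4.22], [0.17, 2.65], [-2.57, 2.57]. Speed limits (rad/s): [2.79, 2.79, 3.14, 3.14, 3.14, 3.14].

## Interface

Orientations are given as [roll, pitch, yaw] about the fixed x, y, z axes, in that order (R = Rz(yaw) Ry(pitch) Rx(roll)).
In Python, from bench import sensors, snapshot, camera_info, ticket, robot gives the robot as it stands.
- The arm moves only by the tool arm_command, never from a script. Its argument "plan" is a list of rows, each an object with "grip": the closure, from -1 (fully open) to 1 (shut); "slide": the shift along the tool's x, y, z normalised to -1 to 1, where 1 is 500 mm, a list of three; "spin": the turn about the tool's z normalised to -1 to 1, where 1 is 5 degrees. A call has 1 to 10 rows; each row shifts and turns the commanded pose from where the row before left it, along the tool's axes as they then stand; what a row does not reach is not made up. A row lasts 1/8 s, in which the tool goes at most 62.5 mm and 10.7 degrees, less where a joint would pass 70% of its speed; a pose out of reach is approached as far as the arm can. A call with a number of a shift or a turn outside -1 to 1 is refused whole. A call with a gripper value outside its range is refused whole. The fingers move at their own pace and stop on an object; the grip force is fixed at half the most. Time passes only in rows, so rows that do not move let the fingers close. It gives the time, the measured TCP pose, the force, the opening and the grip force at its end, in the units of the state.
- sensors.get_obs(): the state, without advancing time (a new reading comes with each control period).
- snapshot(name): name is "side" or "top"; returns the picture (480x640x3 uint8, red, green, blue); there is no depth.
- camera_info(name): a dict with "fx", "fy", "cx", "cy" (pixels), "k1" (the pictures are not rectified: a ray, as slopes to the right and down, at radius r is drawn at 1 + k1 r^2 times it, then the intrinsics apply), "position" and "rotation" of the camera in the world. Camera axes: x right, y up, looking along -z (the intrinsics and any distortion apply to the point x, -y, -z); pixel columns grow to the right and rows downward; lengths in m; the calibration is good to about 2 mm. A picture is of the moment at which its call begins. camera_info takes no time and is no camera call.
- ticket.close_job(): hands the job in; it is judged then, once.
The state is a dict: "time": time; "joint_positions": joint angles; "qvel": joint speeds; "joint_torque": joint torques, N m; "tool_pos": TCP position; "ee_rot": TCP orientation; "wrist_force": force on the tool from outside, world axes, zero at the start; "wrist_torque": the same for the moment, N m; "width": finger opening in m; "finger_force": force on a finger pad.
Only numpy, scipy, OpenCV 4.12 (cv2) and the standard library are available. Lean on these libraries where they do the work, as an engineer would, in place of code of your own. Each camera call takes 0.05 s, during which the arm holds its last target. There are 200 camera calls.

## Working session

There is one attempt and no reset: what is moved stays moved. The work goes in short steps, Python scripts to look and compute and a tool call to move; the robot and the scene stay as the last step left them, time stands still between calls to the robot, and variables do not carry over. Pictures are saved under pics/ and viewed, at most 10 in all, crops included, and the job is handed in when it is done.

Besides the shell and the picture viewer there is one more tool, called after "Emit:" in YAML: its name, and indented under it one key for each argument. arm_command: Moves the arm, as the interface text tells. Scaled input: -1 to 1 covers 500 mm each way for a shift and 5 degrees each way for a turn. Its arguments: {"type":"object","properties":{"plan":{"type":"array","items":{"type":"object","properties":{"grip":{"type":"number"},"slide":{"type":"array","items":{"type":"number"}},"spin":{"type":"number"}}}}},"required":["plan"]}

```bash
mkdir -p pics; cat > h.py <<'E'
import numpy as np, cv2
from bench import sensors, snapshot, camera_info, ticket, robot
def K(n):
    c=camera_info(n); return c,np.array(c["position"]),np.array(c["rotation"])
def ray(n,u,v):
    c,p,R=K(n); x=(u-c["cx"])/c["fx"]; y=(v-c["cy"])/c["fy"]
    rd=np.hypot(x,y); r=rd
    for _ in range(30): r=rd/(1+c["k1"]*r*r)
    s=r/rd if rd else 1
    return p,R@np.array([x*s,-y*s,-1])
def at(n,u,v,z):
    p,d=ray(n,u,v); return p+d*(z-p[2])/d[2]
def proj(n,P):
    c,p,R=K(n); q=R.T@(np.array(P)-p); x,y=q[0]/-q[2],-q[1]/-q[2]
    f=1+c["k1"]*(x*x+y*y); return c["fx"]*x*f+c["cx"],c["fy"]*y*f+c["cy"]
def save(n,f):
    im=cv2.cvtColor(snapshot(n),cv2.COLOR_RGB2BGR); cv2.imwrite(f,im); return im
E
python3 - <<'E'
from h import *
t=save("top","pics/top0.png"); s=save("side","pics/side0.png")
for n in("top","side"): print(camera_info(n))
o=sensors.get_obs(); print(o)
E
```

```text
{'fx': 452.8969750986859, 'fy': 452.8969750986859, 'cx': 318.7761632702496, 'cy': 241.2612302556982, 'k1': 0.030644107582188985, 'position': array([0.51522654, 0.1526658 , 0.9568083 ]), 'rotation': array([ 0.07604434,  0.01121147, -1.54329884])}
{'fx': 611.971890712163, 'fy': 611.971890712163, 'cx': 326.0545080106741, 'cy': 236.06096663516772, 'k1': 0.046827309134634405, 'position': array([0.3643449 , 1.22370102, 0.83168839]), 'rotation': array([ 0.95233688, -0.01325296, -2.92488222])}
{'time': 0.1, 'joint_positions': array([ 1.22089253e+00,  8.79057736e-02,  1.37210922e+00, -5.85070469e-06,
        1.68358307e+00, -1.03109309e-01]), 'qvel': array([-3.97685647e-05, -5.46765633e-06, -3.06729175e-03, -1.57021553e-03,
        1.36343844e-05,  7.43582151e-05]), 'joint_torque': array([ 1.44445872e-03, -3.41254234e+01, -3.03301549e+01,  7.19201728e-02,
        3.04137392e-02, -8.90265687e-05]), 'tool_pos': array([0.13422195, 0.53291425, 0.22940458]), 'ee_rot': array([-3.13959730e+00, -2.00625894e-04,  2.89479731e+00]), 'wrist_force': array([-0.58284555,  0.23534035, -0.46154236]), 'wrist_torque': array([-0.0011711 ,  0.03533727,  0.02041275]), 'finger_force': 0.0, 'width': 0.09412369901532502}
```

View pics/top0.png

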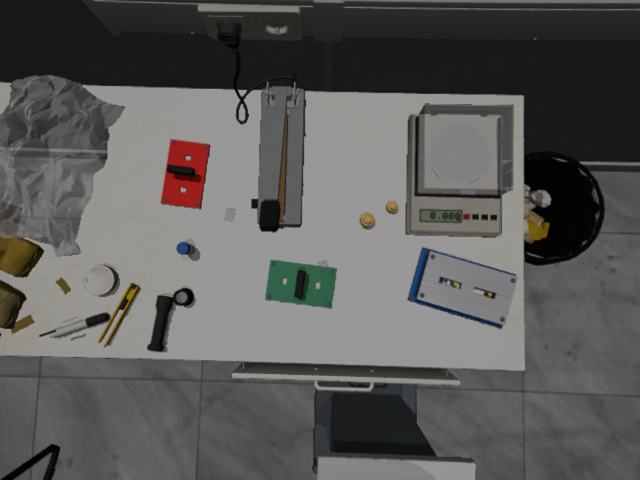

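View pics/side0.png

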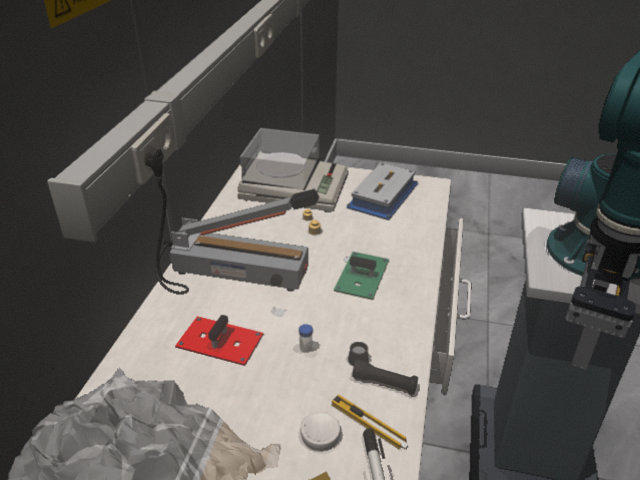

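The top view shows the green plate at (301,284), with its black grip running roughly vertical in the image. The only thing of the same shape is the red plate at (186,174). The blue fixture is at (463,288), with its studs in slots near (452,283) and (484,293). The loupe is near (183,297), the vial at (185,248) and the weights at (367,220) (larger) and (392,207). I choose the green plate with the black grip.

```bash
python3 - <<'E'
s=open('h.py').read()
s=s.replace('np.array(c["rotation"])\n','Rotation.from_euler("xyz",c["rotation"]).as_matrix()\n').replace('import numpy as np, cv2','import numpy as np, cv2\nfrom scipy.spatial.transform import Rotation')
open('h.py','w').write(s)
E
python3 - <<'E'
from h import *
im=cv2.imread("pics/top0.png"); hsv=cv2.cvtColor(im,cv2.COLOR_BGR2HSV)
def fit(m,z,name):
    cs,_=cv2.findContours(m,cv2.RETR_EXTERNAL,cv2.CHAIN_APPROX_NONE); c=max(cs,key=cv2.contourArea)[:,0]
    P=np.array([at("top",u,v,z)[:2] for u,v in c]); r=cv2.minAreaRect((P*1000).astype(np.float32)); print(name,c.mean(0),r)
g=cv2.inRange(hsv,(50,80,40),(85,255,255)); fit(g,.005,"plate")
b=cv2.inRange(hsv,(95,120,40),(125,255,255)); b[:,:400]=0
fit(b,.0,"blue")
# steel top: light, low sat region in window
st=cv2.inRange(hsv,(0,0,90),(180,75,225))
w=np.zeros_like(st); w[245:330,405:522]=255
cs,_=cv2.findContours(cv2.morphologyEx(b,cv2.MORPH_CLOSE,np.ones((3,3))),cv2.RETR_EXTERNAL,cv2.CHAIN_APPROX_NONE)
print([at("top",*p,z).round(3) for p,z in [((367,220),.03),((392,207),.02),((185,248),.052),((183,297),.03),((452,283),.05),((484,293),.05),((301,273),.043),((301,297),.043)]])
print("origin px",proj("top",[0.3,0,0]))
cr=im[235:340,250:530]; cr=cv2.resize(cr,None,fx=2.85,fy=2.85,interpolation=cv2.INTER_CUBIC); cv2.imwrite("pics/crop1.png",cr)
E
```

```text
plate [300.53921569 283.43627451] ((498.0425720214844, 201.0260009765625), (137.60533142089844, 82.684326171875), 84.270751953125)
blue [441.11578947 296.30877193] ((500.67657470703125, -131.39566040039062), (192.9412384033203, 114.49845886230469), 74.81855773925781)
[array([0.632, 0.067, 0.03 ]), array([0.662, 0.015, 0.02 ]), array([0.563, 0.432, 0.052]), array([0.465, 0.438, 0.03 ]), array([ 0.508, -0.102,  0.05 ]), array([ 0.49 , -0.164,  0.05 ]), array([0.52 , 0.199, 0.043]), array([0.472, 0.197, 0.043])]
origin px (np.float64(395.2588759006671), np.float64(382.78502267490217))
```

View pics/crop1.png

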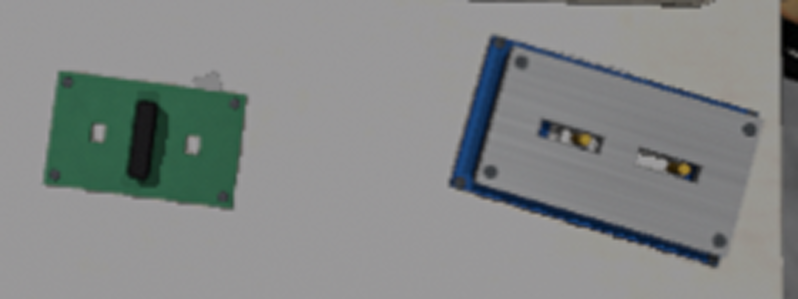

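The crop confirms the green plate: black grip at crop (143,140), holes at (98,132) and (194,144). The fixture's brass studs show at crop (585,140) and (684,169), off-centre towards the right end. Next I measure the studs and the steel top.

```bash
python3 - <<'E'
from h import *
for n,win in(("top",(405,522,245,330)),("side",(345,420,160,220))):
    im=cv2.imread(f"pics/{n}0.png"); hsv=cv2.cvtColor(im,cv2.COLOR_BGR2HSV)
    m=cv2.inRange(hsv,(15,110,70),(32,255,255)); w=np.zeros_like(m); w[win[2]:win[3],win[0]:win[1]]=255; m&=w
    k,l,s,c=cv2.connectedComponentsWithStats(m)
    for i in range(1,k): print(n,s[i],c[i],at(n,*c[i],.05).round(4))
S=[(508,41),(760,117),(721,262),(475,182)]
P=np.array([at("top",250+u/2.85,235+v/2.85,.042)[:2] for u,v in S]); print(P.round(4),P.mean(0))
print(np.linalg.norm(np.diff(P,axis=0),axis=1)); d=P[0]+P[3]-P[1]-P[2]; print("yaw",np.degrees(np.arctan2(-d[0],d[1])))
# grip bar dark
im=cv2.imread("pics/top0.png"); g=cv2.inRange(cv2.cvtColor(im,cv2.COLOR_BGR2GRAY),0,38); w=np.zeros_like(g); w[262:308,288:315]=255; g&=w
ys,xs=np.nonzero(g); print("grip",xs.mean(),ys.mean(),at("top",xs.mean(),ys.mean(),.043),len(xs)); 
P=np.array([at("top",u,v,.043)[:2]*1000 for u,v in zip(xs,ys)],np.float32); print(cv2.minAreaRect(P))
for u,v in((98,132),(194,144)): print("hole",at("top",250+u/2.85,235+v/2.85,.004))
E
```

```text
top [453 282   4   4  14] [454.5        283.28571429] [ 0.5077 -0.1064  0.05  ]
top [488 292   4   4  14] [489.5        293.71428571] [ 0.4892 -0.1749  0.05  ]
side [390 171   2   5   8] [390.375 172.625] [ 0.4896 -0.1662  0.05  ]
side [379 183   2   3   5] [379.6 183.8] [ 0.5084 -0.1035  0.05  ]
side [379 187   1   1   1] [379. 187.] [ 0.5076 -0.0877  0.05  ]
[[ 0.5741 -0.056 ]
 [ 0.5256 -0.2313]
 [ 0.4246 -0.2038]
 [ 0.4745 -0.0338]] [ 0.49969481 -0.13123157]
[0.18181891 0.10471608 0.17709963]
yaw -15.903533765021823
grip 300.08583690987126 284.12017167381975 [0.49720626 0.1999936  0.043     ] 233
((496.64117431640625, 199.9712677001953), (17.078311920166016, 57.67824172973633), 83.63402557373047)
hole [0.5013854  0.23511407 0.004     ]
hole [0.49454741 0.1642628  0.004     ]
```

The stud pair sits about -9 mm along the fixture's y, with its middle at (0.4985, -0.1406) and yaw about -15.2°. Stud spacing measures 71 mm and the steel top 180 x 104 mm, so both agree with the given sizes. The grip is at (0.497, 0.200) with plate yaw about -6°. I move over it now.

Emit:
arm_command:
  plan:
    - {"grip":-1,"slide":[-0.0866,-0.0468,0]}
    - {"grip":-1,"slide":[-0.0866,-0.0468,0]}
    - {"grip":-1,"slide":[-0.0866,-0.0468,0]}
    - {"grip":-1,"slide":[-0.0866,-0.0468,0]}
    - {"grip":-1,"slide":[-0.0866,-0.0468,0]}
    - {"grip":-1,"slide":[-0.0866,-0.0468,0]}
    - {"grip":-1,"slide":[-0.0866,-0.0468,0]}
    - {"grip":-1,"slide":[-0.0866,-0.0468,0]}
    - {"grip":-1,"slide":[-0.0866,-0.0468,0]}
    - {"grip":-1,"slide":[-0.0866,-0.0468,0]}

```text
invalid input at $.plan[0]: expected keys grip, slide, spin
```

Emit:
arm_command:
  plan:
    - {"grip":-1,"slide":[0,0,0.05],"spin":-0.8}
    - {"grip":-1,"slide":[0,0,0.05],"spin":-0.8}
    - {"grip":-1,"slide":[0,0,0]}
    - {"grip":-1,"slide":[0,0,0]}

```text
invalid input at $.plan[2]: expected keys grip, slide, spin
```

Emit:
arm_command:
  plan:
    - {"grip":-1,"slide":[-0.0866,-0.0468,0],"spin":0}
    - {"grip":-1,"slide":[-0.0866,-0.0468,0],"spin":0}
    - {"grip":-1,"slide":[-0.0866,-0.0468,0],"spin":0}
    - {"grip":-1,"slide":[-0.0866,-0.0468,0],"spin":0}
    - {"grip":-1,"slide":[-0.0866,-0.0468,0],"spin":0}
    - {"grip":-1,"slide":[-0.0866,-0.0468,0],"spin":0}
    - {"grip":-1,"slide":[-0.0866,-0.0468,0],"spin":0}
    - {"grip":-1,"slide":[-0.0866,-0.0468,0],"spin":0}
    - {"grip":-1,"slide":[-0.0866,-0.0468,0],"spin":0}
    - {"grip":-1,"slide":[-0.0866,-0.0468,0],"spin":0}

```text
time: 1.35
tool_pos: [0.4979, 0.1994, 0.23]
ee_rot: [-3.141, -0.001, 2.895]
wrist_force: [0.8, 1.4, 0.6]
width: 0.0943
finger_force: 0.0
```

Emit:
arm_command:
  plan:
    - {"grip":-1,"slide":[0,0,0.05],"spin":-0.8}
    - {"grip":-1,"slide":[0,0,0.05],"spin":-0.8}
    - {"grip":-1,"slide":[0,0,0],"spin":0}
    - {"grip":-1,"slide":[0,0,0],"spin":0}

```text
time: 1.85
tool_pos: [0.4973, 0.2009, 0.1812]
ee_rot: [3.141, 0.001, 3.034]
wrist_force: [-0.8, -1.3, 0.7]
width: 0.0937
finger_force: 0.0
```

Emit:
arm_command:
  plan:
    - {"grip":-1,"slide":[0,0,0.07],"spin":0}
    - {"grip":-1,"slide":[0,0,0.07],"spin":0}
    - {"grip":-1,"slide":[0,0,0.07],"spin":0}
    - {"grip":-1,"slide":[0,0,0.04],"spin":0}
    - {"grip":-1,"slide":[0,0,0.032],"spin":0}
    - {"grip":-1,"slide":[0,0,0],"spin":0}
    - {"grip":-1,"slide":[0,0,0],"spin":0}

```text
time: 2.72
tool_pos: [0.4981, 0.201, 0.0409]
ee_rot: [3.141, 0.002, 3.034]
wrist_force: [0.8, -0.4, 0.5]
width: 0.0944
finger_force: 0.0
```

Emit:
arm_command:
  plan:
    - {"grip":1,"slide":[0,0,0],"spin":0}
    - {"grip":1,"slide":[0,0,0],"spin":0}
    - {"grip":1,"slide":[0,0,0],"spin":0}
    - {"grip":1,"slide":[0,0,0],"spin":0}
    - {"grip":1,"slide":[0,0,0],"spin":0}
    - {"grip":1,"slide":[0,0,0],"spin":0}
    - {"grip":1,"slide":[0,0,0],"spin":0}
    - {"grip":1,"slide":[0,0,0],"spin":0}

```text
time: 3.72
tool_pos: [0.4971, 0.2012, 0.0395]
ee_rot: [3.14, 0.0, 3.034]
wrist_force: [-0.1, 1.7, -0.4]
width: 0.0174
finger_force: 0.8
```

Emit:
arm_command:
  plan:
    - {"grip":1,"slide":[0,0,0],"spin":0}
    - {"grip":1,"slide":[0,0,0],"spin":0}
    - {"grip":1,"slide":[0,0,0],"spin":0}
    - {"grip":1,"slide":[0,0,0],"spin":0}

```text
time: 4.22
tool_pos: [0.497, 0.2007, 0.0394]
ee_rot: [3.141, -0.0, 3.034]
wrist_force: [-0.2, 1.6, -0.0]
width: 0.0159
finger_force: 30.0
```

Emit:
arm_command:
  plan:
    - {"grip":1,"slide":[0,0,-0.02],"spin":0}
    - {"grip":1,"slide":[0,0,-0.05],"spin":0}
    - {"grip":1,"slide":[0,0,-0.07],"spin":0}
    - {"grip":1,"slide":[0,0,-0.06],"spin":0}
    - {"grip":1,"slide":[0,0,-0.02],"spin":0}
    - {"grip":1,"slide":[0,0,0],"spin":0}
    - {"grip":1,"slide":[0,0,0],"spin":0}
    - {"grip":1,"slide":[0,0,0],"spin":0}
    - {"grip":1,"slide":[0,0,0],"spin":0}

```text
time: 5.35
tool_pos: [0.4966, 0.2005, 0.1485]
ee_rot: [-3.141, -0.002, 3.034]
wrist_force: [0.3, -0.4, -4.6]
width: 0.0158
finger_force: 30.0
```

```bash
python3 - <<'E'
from h import *
im=save("top","pics/top1.png"); s=save("side","pics/side1.png"); o=sensors.get_obs(); print(o["tool_pos"],o["ee_rot"],o["wrist_force"],o["width"],o["finger_force"])
a=cv2.resize(im[200:340,230:370],None,fx=2.8,fy=2.8); b=cv2.resize(s[150:290,300:440],None,fx=2.8,fy=2.8); cv2.imwrite("pics/c2.png",np.hstack([a,b]))
E
```

```text
[0.49688877 0.20061481 0.14896101] [-3.14129963e+00 -8.63085184e-04  3.03447768e+00] [ 0.42718021  1.06149396 -3.95728694] 0.015646520859610342 29.99914526939392
```

View pics/c2.png

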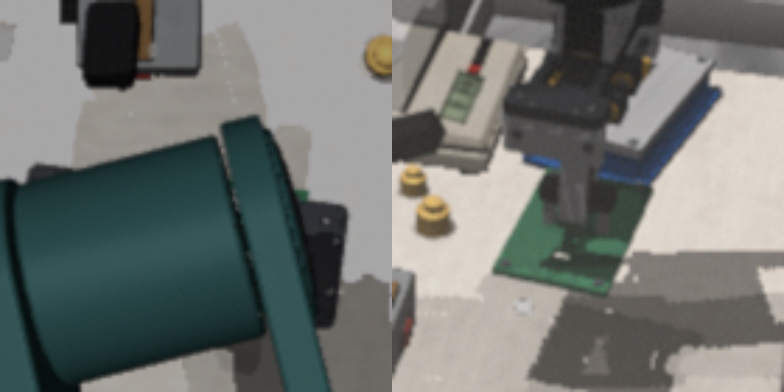

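The plate is lifted level (right half of the picture, at crop (575,230)), with wrist load about -4 N. I carry it over the fixture and turn it.

Emit:
arm_command:
  plan:
    - {"grip":1,"slide":[-0.0034,-0.03,0],"spin":0}
    - {"grip":1,"slide":[-0.0068,-0.06,0],"spin":0}
    - {"grip":1,"slide":[-0.0094,-0.083,0],"spin":0}
    - {"grip":1,"slide":[-0.0094,-0.083,0],"spin":0}
    - {"grip":1,"slide":[-0.0094,-0.083,0],"spin":0}
    - {"grip":1,"slide":[-0.0094,-0.083,0],"spin":0}
    - {"grip":1,"slide":[-0.0094,-0.083,0],"spin":0}
    - {"grip":1,"slide":[-0.0094,-0.083,0],"spin":0}
    - {"grip":1,"slide":[-0.0068,-0.06,0],"spin":0}
    - {"grip":1,"slide":[-0.0034,-0.03,0],"spin":0}

```text
time: 6.7
tool_pos: [0.4984, -0.1426, 0.1495]
ee_rot: [-3.141, -0.0, 3.032]
wrist_force: [0.5, -0.2, -3.1]
width: 0.0155
finger_force: 30.0
```

Emit:
arm_command:
  plan:
    - {"grip":1,"slide":[0,0,0],"spin":0.6}
    - {"grip":1,"slide":[0,0,0],"spin":0.6}
    - {"grip":1,"slide":[0,0,0.03],"spin":0.6}
    - {"grip":1,"slide":[0,0,0.03],"spin":0}
    - {"grip":1,"slide":[0,0,0.02],"spin":0}
    - {"grip":1,"slide":[0,0,0],"spin":0}
    - {"grip":1,"slide":[0,0,0],"spin":0}
    - {"grip":1,"slide":[0,0,0],"spin":0}

```text
time: 7.7
tool_pos: [0.4995, -0.1407, 0.1102]
ee_rot: [-3.142, 0.001, 2.877]
wrist_force: [0.0, -0.7, -4.9]
width: 0.0159
finger_force: 30.0
```

```bash
python3 - <<'E'
from h import *
im=save("top","pics/top3.png"); s=save("side","pics/side3.png"); o=sensors.get_obs(); print(o["tool_pos"],o["ee_rot"],o["wrist_force"],o["wrist_torque"])
a=cv2.resize(im[210:350,390:530],None,fx=2.8,fy=2.8); b=cv2.resize(s[120:260,310:450],None,fx=2.8,fy=2.8); cv2.imwrite("pics/c3.png",np.hstack([a,b]))
E
```

```text
[ 0.49937418 -0.14063129  0.11007936] [-3.14155904e+00  1.22820069e-03  2.87738921e+00] [ 0.26031611  1.07185243 -3.78941918] [ 0.02984122 -0.02016426  0.04768687]
```

View pics/c3.png

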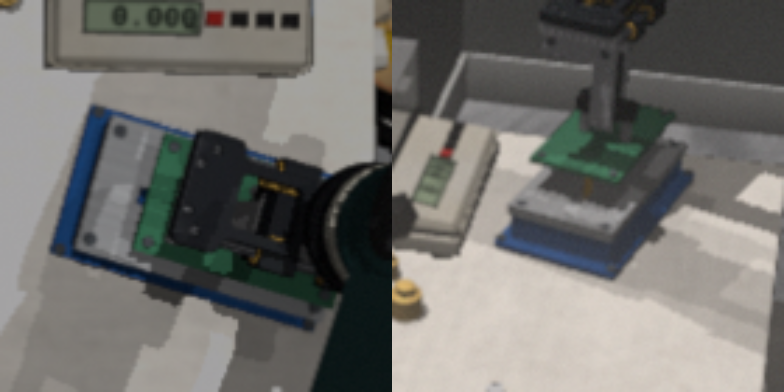

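The plate hovers aligned over the fixture, with one stud just visible under it at crop (588,187) in the side half. I lower it gently.

Emit:
arm_command:
  plan:
    - {"grip":1,"slide":[0,0,0.015],"spin":0}
    - {"grip":1,"slide":[0,0,0.015],"spin":0}
    - {"grip":1,"slide":[0,0,0.004],"spin":0}
    - {"grip":1,"slide":[0,0,0.002],"spin":0}
    - {"grip":1,"slide":[0,0,0.002],"spin":0}
    - {"grip":1,"slide":[0,0,0.002],"spin":0}
    - {"grip":1,"slide":[0,0,0.002],"spin":0}
    - {"grip":1,"slide":[0,0,0],"spin":0}
    - {"grip":1,"slide":[0,0,0],"spin":0}

```text
time: 8.93
tool_pos: [0.499, -0.1405, 0.0888]
ee_rot: [3.141, 0.0, 2.877]
wrist_force: [-2.9, 1.0, 3.2]
width: 0.0158
finger_force: 30.0
```

The plate is resting on the studs, with about 7 N and a sink of about 2.5 mm. I search along y.

Emit:
arm_command:
  plan:
    - {"grip":1,"slide":[0,-0.001,0],"spin":0}
    - {"grip":1,"slide":[0,-0.001,0],"spin":0}
    - {"grip":1,"slide":[0,0,0],"spin":0}

```text
time: 9.3
tool_pos: [0.4992, -0.141, 0.0886]
ee_rot: [3.14, 0.001, 2.877]
wrist_force: [-2.7, 3.7, 2.7]
width: 0.0156
finger_force: 30.0
```

Emit:
arm_command:
  plan:
    - {"grip":1,"slide":[0,-0.001,0],"spin":0}
    - {"grip":1,"slide":[0,-0.001,0],"spin":0}
    - {"grip":1,"slide":[0,0,0],"spin":0}

```text
time: 9.68
tool_pos: [0.4994, -0.1425, 0.0889]
ee_rot: [3.141, 0.002, 2.877]
wrist_force: [1.4, 4.3, 2.9]
width: 0.0158
finger_force: 30.0
```

Emit:
arm_command:
  plan:
    - {"grip":1,"slide":[0,-0.001,0],"spin":0}
    - {"grip":1,"slide":[0,-0.001,0],"spin":0}
    - {"grip":1,"slide":[0,0,0],"spin":0}

```text
time: 10.05
tool_pos: [0.4987, -0.1436, 0.0887]
ee_rot: [3.142, 0.001, 2.877]
wrist_force: [2.2, 2.9, 3.3]
width: 0.0159
finger_force: 30.0
```

Emit:
arm_command:
  plan:
    - {"grip":1,"slide":[0,0.003,0],"spin":0}
    - {"grip":1,"slide":[0,0.003,0],"spin":0}
    - {"grip":1,"slide":[0,0.001,0],"spin":0}
    - {"grip":1,"slide":[0,0.001,0],"spin":0}
    - {"grip":1,"slide":[0,0,0],"spin":0}

```text
time: 10.68
tool_pos: [0.4989, -0.14, 0.0883]
ee_rot: [-3.141, -0.001, 2.877]
wrist_force: [-0.4, -4.2, 2.6]
width: 0.0156
finger_force: 30.0
```

Emit:
arm_command:
  plan:
    - {"grip":1,"slide":[0,0.001,0],"spin":0}
    - {"grip":1,"slide":[0,0.001,0],"spin":0}
    - {"grip":1,"slide":[0,0,0],"spin":0}

```text
time: 11.05
tool_pos: [0.4984, -0.1371, 0.0865]
ee_rot: [3.139, -0.004, 2.878]
wrist_force: [-0.2, 0.8, -3.7]
width: 0.0156
finger_force: 30.0
```

Emit:
arm_command:
  plan:
    - {"grip":1,"slide":[0,0.001,0],"spin":0}
    - {"grip":1,"slide":[0,0.001,0],"spin":0}
    - {"grip":1,"slide":[0,0,0],"spin":0}

```text
time: 11.42
tool_pos: [0.4998, -0.1374, 0.0883]
ee_rot: [3.141, -0.0, 2.878]
wrist_force: [0.4, -0.1, -3.6]
width: 0.0158
finger_force: 30.0
```

Emit:
arm_command:
  plan:
    - {"grip":1,"slide":[0,0.001,0],"spin":0}
    - {"grip":1,"slide":[0,0.001,0],"spin":0}
    - {"grip":1,"slide":[0,0,0],"spin":0}

```text
time: 11.8
tool_pos: [0.5001, -0.1366, 0.0885]
ee_rot: [3.141, 0.0, 2.877]
wrist_force: [-0.2, -0.2, -3.8]
width: 0.0159
finger_force: 30.0
```

Force is back to the free weight (-3.7 N), so the studs have sprung up into the holes. I lower towards the steel top.

Emit:
arm_command:
  plan:
    - {"grip":1,"slide":[0,0,0.004],"spin":0}
    - {"grip":1,"slide":[0,0,0.003],"spin":0}
    - {"grip":1,"slide":[0,0,0.003],"spin":0}
    - {"grip":1,"slide":[0,0,0],"spin":0}
    - {"grip":1,"slide":[0,0,0],"spin":0}

```text
time: 12.42
tool_pos: [0.5001, -0.1366, 0.0835]
ee_rot: [3.142, 0.0, 2.877]
wrist_force: [-0.8, -0.9, -3.9]
width: 0.0156
finger_force: 30.0
```

Emit:
arm_command:
  plan:
    - {"grip":1,"slide":[0,0,0.002],"spin":0}
    - {"grip":1,"slide":[0,0,0.001],"spin":0}
    - {"grip":1,"slide":[0,0,0],"spin":0}
    - {"grip":1,"slide":[0,0,0],"spin":0}

```text
time: 12.92
tool_pos: [0.5001, -0.1366, 0.082]
ee_rot: [3.142, 0.0, 2.877]
wrist_force: [0.0, 0.1, -4.5]
width: 0.0159
finger_force: 30.0
```

Emit:
arm_command:
  plan:
    - {"grip":1,"slide":[0,0,0.001],"spin":0}
    - {"grip":1,"slide":[0,0,0],"spin":0}
    - {"grip":1,"slide":[0,0,0],"spin":0}

```text
time: 13.3
tool_pos: [0.5001, -0.1366, 0.0815]
ee_rot: [3.141, 0.0, 2.877]
wrist_force: [-0.2, -0.2, -4.0]
width: 0.0158
finger_force: 30.0
```

Emit:
arm_command:
  plan:
    - {"grip":1,"slide":[0,0,0.0006],"spin":0}
    - {"grip":1,"slide":[0,0,0],"spin":0}
    - {"grip":1,"slide":[0,0,0],"spin":0}

```text
time: 13.68
tool_pos: [0.5001, -0.1367, 0.0815]
ee_rot: [3.142, 0.0, 2.877]
wrist_force: [-0.8, 0.4, -2.6]
width: 0.0163
finger_force: 30.0
```

Emit:
arm_command:
  plan:
    - {"grip":-1,"slide":[0,0,0],"spin":0}
    - {"grip":-1,"slide":[0,0,0],"spin":0}
    - {"grip":-1,"slide":[0,0,0],"spin":0}
    - {"grip":-1,"slide":[0,0,0],"spin":0}
    - {"grip":-1,"slide":[0,0,0],"spin":0}
    - {"grip":-1,"slide":[0,0,0],"spin":0}
    - {"grip":-1,"slide":[0,0,0],"spin":0}
    - {"grip":-1,"slide":[0,0,0],"spin":0}

```text
time: 14.68
tool_pos: [0.5001, -0.1366, 0.0811]
ee_rot: [3.141, -0.0, 2.877]
wrist_force: [0.7, -0.8, -0.6]
width: 0.0917
finger_force: 0.0
```

Emit:
arm_command:
  plan:
    - {"grip":-1,"slide":[0,0,-0.03],"spin":0}
    - {"grip":-1,"slide":[0,0,-0.06],"spin":0}
    - {"grip":-1,"slide":[0,0,-0.08],"spin":0}
    - {"grip":-1,"slide":[0,0,-0.08],"spin":0}
    - {"grip":-1,"slide":[0.02,0.1,-0.04],"spin":0}
    - {"grip":-1,"slide":[0.02,0.1,0],"spin":0}
    - {"grip":-1,"slide":[0.02,0.1,0],"spin":0}
    - {"grip":-1,"slide":[0.02,0.1,0],"spin":0}
    - {"grip":-1,"slide":[0.02,0.1,0],"spin":0}
    - {"grip":-1,"slide":[0,0,0],"spin":0}

```text
time: 15.92
tool_pos: [0.517, 0.1208, 0.2273]
ee_rot: [3.14, 0.001, 2.883]
wrist_force: [0.5, -0.3, 0.3]
width: 0.0942
finger_force: 0.0
```

```bash
python3 - <<'E'
from h import *
im=save("top","pics/top4.png"); s=save("side","pics/side4.png")
m=cv2.inRange(cv2.cvtColor(im,cv2.COLOR_BGR2HSV),(50,80,40),(85,255,255))
cs,_=cv2.findContours(m,cv2.RETR_EXTERNAL,cv2.CHAIN_APPROX_NONE); c=max(cs,key=cv2.contourArea)[:,0]
print(cv2.minAreaRect(np.array([at("top",u,v,.047)[:2]*1000 for u,v in c],np.float32)))
a=cv2.resize(im[235:335,400:530],None,fx=3,fy=3); b=cv2.resize(s[140:240,320:450],None,fx=3,fy=3); cv2.imwrite("pics/c4.png",np.hstack([a,b]))
E
```

```text
((500.2874755859375, -139.74331665039062), (141.2830352783203, 83.17643737792969), 74.88873291015625)
```

View pics/c4.png

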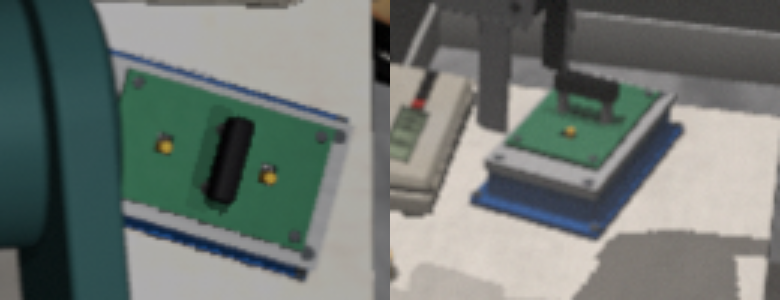

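Studs show in both holes, at crop (165,146) and (269,177). The plate lies flat on the steel and the gripper is clear of everything. I hand it in.

```bash
python3 -c "
from bench import ticket; print(ticket.close_job())"
```

```text
the job is handed in; nothing more can be done
None
```

The job is handed in: the last pictures show the green cover plate lying flat on the steel top with a stud in each hole, and the gripper released and clear; no verdict was shown.

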